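Chuck the cylinder burr in the bench collet

TASK

Take the burr with the straight cylindrical head out of the rack, stand it shank down in the bench collet and let it down gently until it is fully home. Then turn the collet nut clockwise by its black handle until the collet clearly grips the shank, snug but not overtightened, and let go. Leave the other burrs in the rack and everything else on the bench where it is.

Things in the scene. Friction and masses are not known exactly. Their poses are not given: they have to be found in the camera images.
- burr_head (a point): Centre of the head of the burr to use: steel, a straight fluted cylinder 16 mm across, 25 mm tall, flat top. Below it a plain shank 10 mm across, 45 mm long, with a chamfered foot. The point is 57.5 mm above the foot, 12.5 mm below the top; z runs up along the burr. At the start it stands upright in a hole of the rack, the head's underside 13 mm above the rack's top.
- burr: The same burr, 70 mm long, about 70 g; origin at the centre of the foot of its shank, z up along it to the head.
- burr_foot (a point): Centre of the foot (lower end) of that burr's shank.
- rack: Aluminium block fixed to the bench, 50 x 180 x 40 mm (x, y, z), origin at the centre of its underside. Four holes in a row along its y axis, 45 mm apart, 11.5 mm across, 32 mm deep. One burr stands in each; which burr is in which hole varies.
- burr_ball: Bystander in the rack: burr with a ball head 20 mm across, same shank; origin at its foot.
- burr_cone: Bystander in the rack: burr with a pointed cone head, 17 mm across at its base and 27 mm tall, same shank; origin at its foot.
- burr_disc: Bystander in the rack: burr with a flat disc head 26 mm across and 9 mm thick, same shank; origin at its foot.
- collet_mouth (a point): Centre of the mouth of the collet, 80 mm above the bench. The collet stands upright in a grey fixture bolted to the bench (base plate 110 x 90 x 14 mm, centred below). Its bore is 13 mm across, 34 mm deep: when the burr is home its head's underside is 11 mm and its top 36 mm above the mouth. The steel nut round it is 54 mm across, its top level with the mouth.
- seat_point (a point): Centre of the bottom of the bore, 34 mm below the mouth: the foot of the shank rests here when fully home.
- seat: The bottom of the bore, which the foot of the shank lands on: a steel disc 6 mm thick, out of sight; origin at the centre of its underside, 6 mm below the bore's bottom. More than 35 N of the burr on it is not gentle.
- handle (a point): The nut's handle: an upright black cylinder 16 mm across, 42 mm tall, on a bent arm fixed to the nut. The point is on its axis, 21 mm below its top, 108 mm above the bench, 80 mm from the collet's axis, about which it swings in a level circle. At the start it points to +y of the world, give or take 1.1 rad. The nut starts open and tightens clockwise from above, by up to 1.5 rad from where it starts.
- nut: The nut with its handle; origin on the collet's axis, 53 mm above the bench; the handle lies along its +y. Pushing the handle square to its arm takes about 6 N while it moves, 2 to 5 N when stopped on the way. Once the jaws touch the shank the push rises, by some 5 N in the first 0.25 rad. A push 3 to 5 N above that of the free swing is a snug grip; 8 N above it is overtightened. The nut stays where it is left.
- jaw0: One of the three collet jaws, inside the bore, out of sight, which close together on the shank as the nut turns. Origin on the collet's axis 40 mm above the bench. The chuck is clamped at any angle, so where the collet grips is not known beforehand: the jaws reach the shank after about 0.3 to 1.2 rad of turning.
- fitting_a: Bystander: hydraulic fitting standing on the bench, 34 mm across, 42 mm tall; origin under its centre.
- fitting_b: Bystander: larger hydraulic fitting, 43 mm across, 53 mm tall; origin under its centre.
- spanner: Bystander: spanner 170 mm long lying on the bench.
- oil: Bystander: white plastic bottle, 52 mm across, 85 mm tall.
- collar: Bystander: brass ring 40 mm across, 14 mm tall.
- grease: Bystander: pale metal can 70 mm across, 60 mm tall.
There are look-alikes about, which are no part of the job. Leave any yellow look-alike of the burr alone.

How it is judged:
By the outcome, as a careful person would: the job done as asked, in the order asked, and still so for the second after the job is handed in, with the robot touching nothing.
It also fails if it takes over 72 s, if anything falls off the work surface, if the arm or the gripper's body presses on something with over 40 N, if the wrist force passes 120 N, or if a joint passes its speed limit or range.

ROBOT

A 6-joint arm with a two-finger parallel gripper is mounted at the origin on the work surface. World frame = base frame: x ahead of the robot, y to its left, z up, the work surface at z = 0. Lengths are in m, angles in rad, forces in N, time in s.
With the tool pointing down it reaches from about 0.3 to 0.75 m from the base axis. Payload 8.5 kg.
Tool frame: the origin (TCP) lies midway between the tips of the shut fingers; the grasp point (between the pads) lies 19 mm behind it; z points along the fingers, y is the line along which they close (so a half turn about z gives the same grasp; the last joint's range is limited). The gripper opens to 85 mm and grips with 20 to 120 N. Pads are 22 mm wide; open, the fingers measure 114 mm over their backs; the gripper's body (76 mm by 85 mm) begins 54 mm behind the grasp point. The pads swing forward as they close: fully open they stand 13 mm farther back than shut.
Start: joints at [-1.518, 0.381, 1.297, -0, 1.464, -0.215], TCP at [0.146, -0.53, 0.231] pointing down, gripper open.
Joint ranges: [-3.11, 3.11], [-0.89, 2.33], [0.22, 2.48], [-1.42, 4.56], [0.17, 2.85], [-2.88, 2.88]. Speed limits (rad/s): [2.39, 2.39, 3.14, 3.14, 3.14, 3.14].

INTERFACE

Orientations are given as a unit quaternion [x, y, z, w].
In Python, from workcell import env gives the robot as it stands.
- The arm moves only by the tool drive_tool, never from a script. Its argument "commands" is a list of rows, each an object with "dr": the turn, a rotation vector about the tool's x, y, z in degrees, a list of three; "translation": the shift along the tool's x, y, z in m, a list of three; "gripper": the finger opening in m, from 0 to 0.0854. In form: [{"dr": [ax, ay, az], "translation": [x, y, z], "gripper": gripper}, ...]. A call has exactly 10 rows; each row shifts and turns the commanded pose from where the row before left it, along the tool's axes as they then stand; what a row does not reach is not made up. A row lasts 1/12 s, in which the tool goes at most 41.7 mm and 7.16 degrees, less where a joint would pass 70% of its speed; a pose out of reach is approached as far as the arm can. A call is refused whole if a number of a shift passes 0.0417 or a number of a turn 7.16, either way. A call with a gripper value outside its range is refused whole. The fingers move at their own pace and stop on an object; "newtons" is the grip in N (left out, the last holds). Time passes only in rows, so rows that do not move let the fingers close, or fill a call up. It gives the time, the measured TCP pose, the force, the opening and the grip force at its end, in the units of the state.
- env.observe(): the state, without advancing time (a new reading comes with each control period).
- env.get_image(name): name is "side" or "top" or "wrist"; returns a dict with "pixels" (480x640x3 uint8, red, green, blue), "fx", "fy", "cx", "cy" (pixels), "D" ([k1, k2, p1, p2, k3] as OpenCV has them; the pictures are not rectified), "R" (3x3) and "t" (3): a world point X has camera coordinates R X + t; the wrist camera has in their place "mount" (4x4, takes a point from camera to tool coordinates, whose origin is the TCP and whose axes are the flange's). Camera axes: x right, y down, z forward; pixel columns grow to the right and rows downward; lengths in m; the calibration is good to about 2 mm. A picture is of the moment at which its call begins: read the wrist's pose just before it. There is no depth.
- env.hand_in(): hands the job in; it is judged then, once.
Trained networks look in a picture, given as the dict that the camera call returned (one of the last four; its "shot" number tells which), for a name from the list of things; names that differ only in an ending like _2 or _b are one class to them, and where a whole thing is asked for, a point or a joint stands for the part that bears it (a point fixed in the world has none). Each returns a list of dicts, best first, with "conf" (0 to 1); they miss things now and then, are a little off and sometimes report something else, mostly with a low value. They report only what shows in the picture. A call takes as long as a camera call. They do not tell look-alikes from the thing itself.
- env.outline_of(label, picture): "pixels" (480x640 bool, what is visible of it).
- env.tip_of(label, picture): "location" ([x, y, z] in m, in the coordinates of the camera as it stood for that picture, good to about 4 mm: a listed point, or the origin of a listed thing).
The state is a dict: "clock": time; "qpos": joint angles; "dq": joint speeds; "joint_efforts": joint torques, N m; "position": TCP position; "eef_rot": TCP orientation; "force": force on the tool from outside, world axes, zero at the start; "torque": the same for the moment, N m; "width": finger opening in m; "finger_force": force on a finger pad.
Only numpy, scipy, OpenCV 4.12 (cv2) and the standard library are available. Lean on these libraries where they do the work, as an engineer would, in place of code of your own. Each camera call takes 0.05 s, during which the arm holds its last target. There are 200 camera calls.

## Working session

There is one attempt and no reset: what is moved stays moved. The work goes in short steps, Python scripts to look and compute and a tool call to move; the robot and the scene stay as the last step left them, time stands still between calls to the robot, and variables do not carry over. Pictures are saved under pics/ and viewed, at most 10 in all, crops included, and the job is handed in when it is done.

Besides the shell and the picture viewer there is one more tool, called after "Emit:" as a command line: name --argument value ..., lists and objects as JSON in quotes. drive_tool: Moves the arm, as the interface text tells. Its arguments: {"type":"object","properties":{"commands":{"type":"array","items":{"type":"object","properties":{"dr":{"type":"array","items":{"type":"number"}},"translation":{"type":"array","items":{"type":"number"}},"gripper":{"type":"number"}}}},"newtons":{"type":"number"}},"required":["commands"]}

```bash
ls; mkdir -p pics; cat > h.py <<'E'
import numpy as np, cv2
from scipy.spatial.transform import Rotation as Rn
from workcell import env
def cam(name):
    s=env.observe(); p=env.get_image(name)
    if 'mount' in p:
        M=np.array(p['mount']); T=np.eye(4); T[:3,:3]=Rn.from_quat(s['eef_rot']).as_matrix(); T[:3,3]=s['position']
        W=T@M; p['_R']=W[:3,:3].T; p['_t']=-W[:3,:3].T@W[:3,3]
    else: p['_R']=np.array(p['R']); p['_t']=np.array(p['t'])
    return p
def tow(p,x): return p['_R'].T@(np.array(x)-p['_t'])
def pix(p,X):
    K=np.array([[p['fx'],0,p['cx']],[0,p['fy'],p['cy']],[0,0,1.]])
    return cv2.projectPoints(np.array([X],float),cv2.Rodrigues(p['_R'])[0],p['_t'],K,np.array(p['D'],float))[0].ravel()
def ray(p,uv,z):
    K=np.array([[p['fx'],0,p['cx']],[0,p['fy'],p['cy']],[0,0,1.]])
    a=cv2.undistortPoints(np.array([[uv]],float),K,np.array(p['D'],float)).ravel()
    d=p['_R'].T@np.array([a[0],a[1],1]); c=-p['_R'].T@p['_t']
    return c+d*(z-c[2])/d[2]
def save(p,n,crop=None,s=1):
    im=p['pixels'][:,:,::-1]
    if crop: im=im[crop[1]:crop[3],crop[0]:crop[2]]
    cv2.imwrite('pics/'+n,cv2.resize(im,None,fx=s,fy=s,interpolation=cv2.INTER_CUBIC))
E
python3 - <<'E'
from h import *
np.set_printoptions(precision=4,suppress=True)
s=env.observe(); print(s)
P={}
for n in ('top','side'):
    p=cam(n); P[n]=p; save(p,n+'0.png')
    print(n,'campos',-p['_R'].T@p['_t'])
    for l in ('burr_head','burr_ball','burr_cone','burr_disc','rack','collet_mouth','handle','nut'):
        print(l,[(round(r['conf'],2),tow(p,r['location']).round(4),pix(p,tow(p,r['location'])).round()) for r in env.tip_of(l,p)[:3]])
E
```

```text
pics
{'clock': 0.0, 'qpos': array([-1.5183,  0.3813,  1.2983, -0.    ,  1.4636, -0.2153]), 'dq': array([ 0.    , -0.001 ,  0.0007,  0.0012, -0.0012, -0.0013]), 'joint_efforts': array([ -0.0019, -44.8475, -23.1282,  -0.0003,   0.005 ,  -0.    ]), 'position': array([ 0.1455, -0.5301,  0.2307]), 'eef_rot': array([ 0.991 ,  0.1335,  0.0001, -0.0008]), 'force': array([0.5447, 0.8638, 0.1939]), 'torque': array([ 0.0129, -0.0129, -0.0341]), 'finger_force': 0.0, 'width': 0.08560215873578136}
top campos [0.4193 0.0176 1.1426]
burr_head [(0.64, array([ 0.5451, -0.1926,  0.066 ]), array([436., 257.])), (0.64, array([ 0.6172, -0.1741,  0.0541]), array([423., 219.])), (0.6, array([ 0.4474, -0.2802,  0.0541]), array([485., 310.]))]
burr_ball [(0.6, array([ 0.5355, -0.153 ,  0.0075]), array([409., 266.]))]
burr_cone [(0.57, array([ 0.5546, -0.2466,  0.0061]), array([458., 255.]))]
burr_disc [(0.51, array([ 0.5293, -0.1152,  0.0029]), array([389., 270.]))]
rack [(0.74, array([ 0.5408, -0.1794, -0.0045]), array([422., 264.])), (0.72, array([0.6104, 0.0069, 0.0013]), array([323., 230.]))]
collet_mouth
[... 645 characters left out ...]
all [(0.65, array([ 0.5382, -0.1568,  0.0091]), array([298., 334.])), (0.62, array([ 0.5447, -0.1996,  0.0655]), array([303., 336.]))]
burr_cone [(0.68, array([ 0.5582, -0.2471,  0.0078]), array([315., 382.]))]
burr_disc [(0.63, array([ 0.5301, -0.112 ,  0.0129]), array([291., 312.]))]
rack [(0.74, array([ 0.5452, -0.1775, -0.0003]), array([303., 347.])), (0.29, array([ 0.5389, -0.1597,  0.0061]), array([299., 337.]))]
collet_mouth [(0.74, array([0.5015, 0.2116, 0.0436]), array([267., 186.]))]
handle [(0.94, array([0.5264, 0.2871, 0.1075]), array([275., 142.])), (0.41, array([ 0.5475, -0.2   ,  0.0086]), array([306., 356.]))]
nut [(0.72, array([0.4957, 0.2137, 0.0616]), array([264., 179.]))]
```

View pics/top0.png

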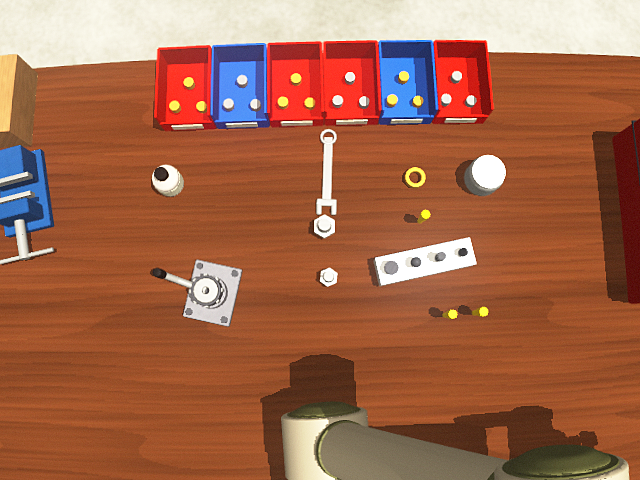

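View pics/side0.png

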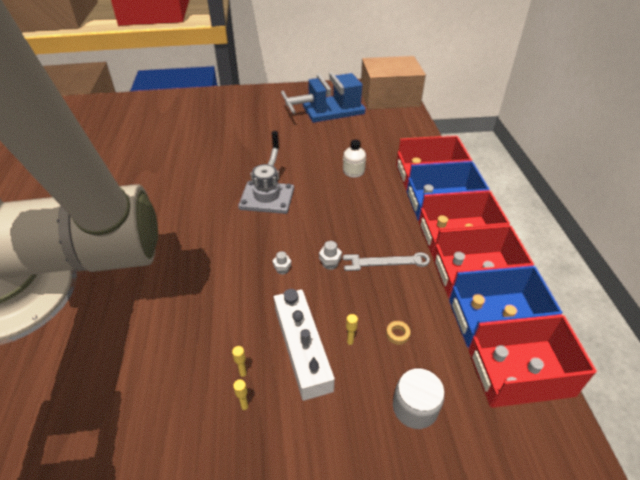

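```bash
python3 - <<'E'
from h import *
p=cam('side'); save(p,'side1.png',(220,280,400,430),4)
E
```

```text
(no output)
```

View pics/side1.png

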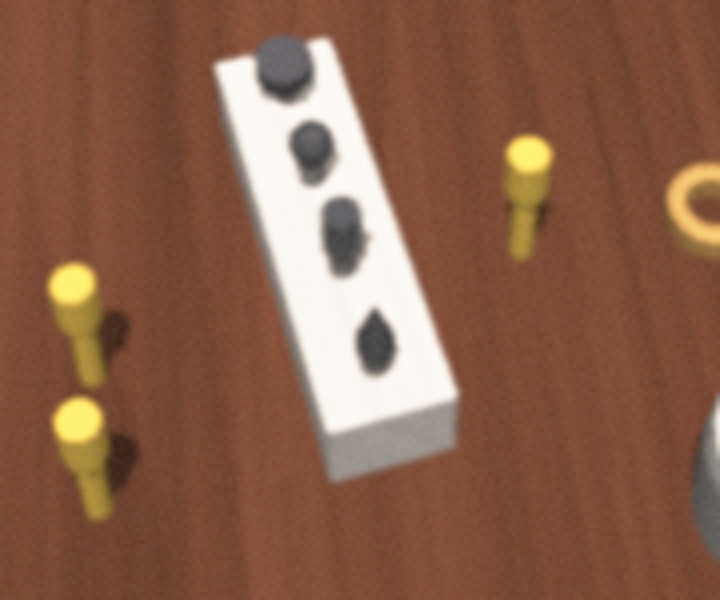

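Top view: the candidates are the steel straight cylinder in the rack at (440,257), the ball at (415,262), the disc at (391,267), the cone at (462,252), and yellow look-alikes at (425,215), (452,314) and (483,311). The bins also hold grey and yellow burrs.
Side crop: the third burr from the top of the rack, at side pixel (305,337), has the straight cylindrical steel head, so I choose that one.

Emit:
drive_tool --commands '[{"translation": [0.0365, -0.0163, 0], "dr": [0, 0, 0], "gripper": 0.045}, {"translation": [0.0365, -0.0163, 0], "dr": [0, 0, 0], "gripper": 0.045}, {"translation": [0.0365, -0.0163, 0], "dr": [0, 0, 0], "gripper": 0.045}, {"translation": [0.0365, -0.0163, 0], "dr": [0, 0, 0], "gripper": 0.045}, {"translation": [0.0365, -0.0163, 0], "dr": [0, 0, 0], "gripper": 0.045}, {"translation": [0.0365, -0.0163, 0], "dr": [0, 0, 0], "gripper": 0.045}, {"translation": [0.0365, -0.0163, 0], "dr": [0, 0, 0], "gripper": 0.045}, {"translation": [0.0365, -0.0163, 0], "dr": [0, 0, 0], "gripper": 0.045}, {"translation": [0.0365, -0.0163, 0], "dr": [0, 0, 0], "gripper": 0.045}, {"translation": [0.0365, -0.0163, 0], "dr": [0, 0, 0], "gripper": 0.045}]'

```text
clock: 1.78
position: [0.4557, -0.275, 0.2315]
eef_rot: [0.991, 0.134, 0.0, 0.0]
force: [0.2, -0.3, 0.1]
width: 0.0453
finger_force: 0.0
```

Emit:
drive_tool --commands '[{"translation": [0.0365, -0.0163, 0], "dr": [0, 0, 0], "gripper": 0.045}, {"translation": [0.0365, -0.0163, 0], "dr": [0, 0, 0], "gripper": 0.045}, {"translation": [0.0365, -0.0163, 0], "dr": [0, 0, 0], "gripper": 0.045}, {"translation": [0, 0, 0], "dr": [0, 0, -7], "gripper": 0.045}, {"translation": [0, 0, 0], "dr": [0, 0, -7], "gripper": 0.045}, {"translation": [0, 0, 0], "dr": [0, 0, -7], "gripper": 0.045}, {"translation": [0, 0, 0], "dr": [0, 0, -7], "gripper": 0.045}, {"translation": [0, 0, 0], "dr": [0, 0, -7], "gripper": 0.045}, {"translation": [0, 0, 0], "dr": [0, 0, -7], "gripper": 0.045}, {"translation": [0, 0, 0], "dr": [0, 0, -7], "gripper": 0.045}]'

```text
clock: 2.62
position: [0.5471, -0.2005, 0.2313]
eef_rot: [0.845, 0.535, -0.0, -0.0]
force: [-0.5, 0.4, -0.4]
width: 0.0452
finger_force: 0.0
```

Emit:
drive_tool --commands '[{"translation": [0, 0, 0], "dr": [0, 0, -6.2], "gripper": 0.045}, {"translation": [0, 0, 0], "dr": [0, 0, -6.2], "gripper": 0.045}, {"translation": [0, 0, 0], "dr": [0, 0, -6.2], "gripper": 0.045}, {"translation": [0, 0, 0], "dr": [0, 0, -6.2], "gripper": 0.045}, {"translation": [0, 0, 0], "dr": [0, 0, -6.2], "gripper": 0.045}, {"translation": [0, 0, 0], "dr": [0, 0, -6.2], "gripper": 0.045}, {"translation": [0, 0, 0], "dr": [0, 0, 0], "gripper": 0.045}, {"translation": [0, 0, 0], "dr": [0, 0, 0], "gripper": 0.045}, {"translation": [0, 0, 0], "dr": [0, 0, 0], "gripper": 0.045}, {"translation": [0, 0, 0], "dr": [0, 0, 0], "gripper": 0.045}]'

```text
clock: 3.45
position: [0.547, -0.2005, 0.2313]
eef_rot: [0.633, 0.774, -0.0, -0.0]
force: [0.4, -0.8, -0.1]
width: 0.0451
finger_force: 0.0
```

```bash
cat >> h.py <<'E'
np.set_printoptions(precision=4,suppress=True)
def pose():
    s=env.observe(); R=Rn.from_quat(s['eef_rot']).as_matrix()
    return s,np.array(s['position']),R,np.degrees(np.arctan2(R[1,0],R[0,0]))
E
python3 - <<'E'
from h import *
s,x,R,y=pose(); print(x,y,R[:,2],s['qpos'],s['width'],s['force'])
p=cam('wrist'); save(p,'w0.png'); print('cam',-p['_R'].T@p['_t'],p['_R'][2])
for l in ('burr_head','burr_ball','burr_cone','burr_disc','rack'):
    print(l,[(round(r['conf'],2),tow(p,r['location']).round(4),pix(p,tow(p,r['location'])).round()) for r in env.tip_of(l,p)[:4]])
E
```

```text
[ 0.547  -0.2005  0.2313] 101.42265837245286 [-0.  0. -1.] [-0.5543  0.4385  1.2032 -0.      1.5    -0.7537] 0.04505028367472609 [ 0.4464 -0.7918 -0.0875]
cam [ 0.533  -0.1287  0.3719] [ 0.0567 -0.2819 -0.9578]
burr_head [(0.85, array([ 0.6277, -0.1774,  0.0575]), array([422., 213.])), (0.81, array([ 0.4436, -0.2185,  0.0578]), array([210., 217.])), (0.78, array([ 0.4426, -0.2747,  0.0552]), array([203., 273.])), (0.7, array([ 0.5561, -0.2451,  0.0045]), array([328., 250.]))]
burr_ball [(0.57, array([ 0.5435, -0.1578,  0.0045]), array([333., 166.]))]
burr_cone [(0.73, array([ 0.5424, -0.2082,  0.0633]), array([321., 229.])), (0.56, array([ 0.5572, -0.2465,  0.0028]), array([329., 251.]))]
burr_disc [(0.84, array([ 0.5292, -0.1123,  0.0094]), array([328., 116.])), (0.42, array([ 0.7065, -0.1635, -0.0017]), array([484., 203.])), (0.16, array([ 0.727 , -0.0015, -0.0034]), array([552.,  45.]))]
rack []
```

View pics/w0.png

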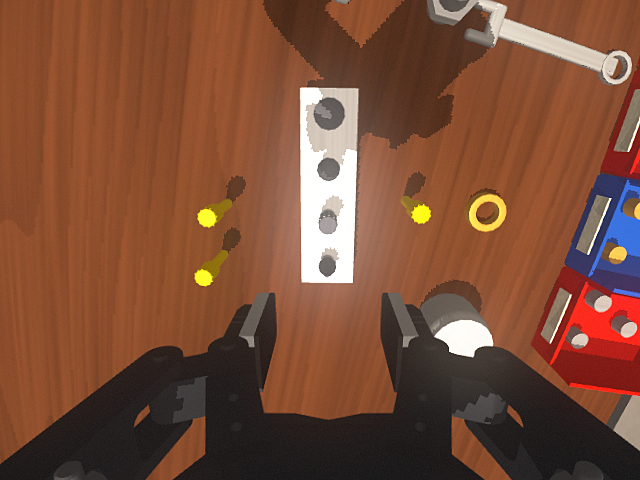

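Wrist view: the disc is at (329,113), the ball at (328,168), the chosen steel cylinder at (328,222) and the cone at (327,265). The tool is well aligned with the rack.

```bash
python3 - <<'E'
from h import *
p=cam('wrist')
for uv,z in (((328,222),.066),((300,88),.04),((358,88),.04),((301,282),.04),((353,282),.04)): print(uv,ray(p,uv,z))
a=p['pixels'].astype(int)
hsv=cv2.cvtColor(p['pixels'],cv2.COLOR_RGB2HSV)
save(p,'w1.png',(290,80,370,290),2.8)
for X in ((.5472,-.2005,.078),(.5472,-.2005,.053)): print(pix(p,X))
q=cam('top');print('top',pix(q,(.5472,-.2005,.078)),pix(q,(.5472,-.2005,.066)))
E
```

```text
(328, 222) [ 0.5474 -0.2005  0.066 ]
(300, 88) [ 0.5017 -0.0961  0.04  ]
(358, 88) [ 0.5502 -0.0862  0.04  ]
(301, 282) [ 0.5347 -0.2714  0.04  ]
(353, 282) [ 0.5849 -0.2611  0.04  ]
[327.7377 225.3317]
[327.7688 218.5943]
top [441.528  254.8506] [440.215 255.685]
```

View pics/w1.png

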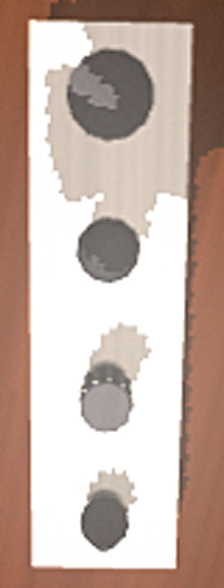

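The crop shows the cylinder's flat top at (328.2,224.6). I predicted (327.7,225.3), so it agrees to within 0.5 mm. Descending now.

Emit:
drive_tool --commands '[{"translation": [0.0003, 0, 0.03], "dr": [0, 0, 0], "gripper": 0.045}, {"translation": [0, 0, 0.03], "dr": [0, 0, 0], "gripper": 0.045}, {"translation": [0, 0, 0.03], "dr": [0, 0, 0], "gripper": 0.045}, {"translation": [0, 0, 0.03], "dr": [0, 0, 0], "gripper": 0.045}, {"translation": [0, 0, 0.02], "dr": [0, 0, 0], "gripper": 0.045}, {"translation": [0, 0, 0.015], "dr": [0, 0, 0], "gripper": 0.045}, {"translation": [0, 0, 0.012], "dr": [0, 0, 0], "gripper": 0.045}, {"translation": [0, 0, 0.01], "dr": [0, 0, 0], "gripper": 0.045}, {"translation": [0, 0, 0.0055], "dr": [0, 0, 0], "gripper": 0.045}, {"translation": [0, 0, 0], "dr": [0, 0, 0], "gripper": 0.045}]'

```text
clock: 4.68
position: [0.5467, -0.2, 0.0479]
eef_rot: [0.632, 0.775, -0.0, -0.001]
force: [-0.2, 0.5, -0.3]
width: 0.0449
finger_force: 0.0
```

Emit:
drive_tool --commands '[{"translation": [0, 0, 0], "dr": [0, 0, 0], "gripper": 0.03}, {"translation": [0, 0, 0], "dr": [0, 0, 0], "gripper": 0.022}, {"translation": [0, 0, 0], "dr": [0, 0, 0], "gripper": 0.018}, {"translation": [0, 0, 0], "dr": [0, 0, 0], "gripper": 0.016}, {"translation": [0, 0, 0], "dr": [0, 0, 0], "gripper": 0.012}, {"translation": [0, 0, 0], "dr": [0, 0, 0], "gripper": 0.01}, {"translation": [0, 0, 0], "dr": [0, 0, 0], "gripper": 0.008}, {"translation": [0, 0, 0], "dr": [0, 0, 0], "gripper": 0.008}, {"translation": [0, 0, 0], "dr": [0, 0, 0], "gripper": 0.008}, {"translation": [0, 0, 0], "dr": [0, 0, 0], "gripper": 0.008}]' --newtons 40

```text
clock: 5.52
position: [0.5472, -0.2004, 0.0495]
eef_rot: [0.632, 0.775, -0.0, 0.001]
force: [-1.0, -0.1, 6.7]
width: 0.0138
finger_force: 38.9
```

Emit:
drive_tool --commands '[{"translation": [0, 0, -0.003], "dr": [0, 0, 0], "gripper": 0.008}, {"translation": [0, 0, -0.006], "dr": [0, 0, 0], "gripper": 0.008}, {"translation": [0, 0, -0.01], "dr": [0, 0, 0], "gripper": 0.008}, {"translation": [0, 0, -0.015], "dr": [0, 0, 0], "gripper": 0.008}, {"translation": [0, 0, -0.02], "dr": [0, 0, 0], "gripper": 0.008}, {"translation": [0, 0, -0.025], "dr": [0, 0, 0], "gripper": 0.008}, {"translation": [0, 0, -0.025], "dr": [0, 0, 0], "gripper": 0.008}, {"translation": [0, 0, -0.02], "dr": [0, 0, 0], "gripper": 0.008}, {"translation": [0, 0, -0.015], "dr": [0, 0, 0], "gripper": 0.008}, {"translation": [0, 0, 0], "dr": [0, 0, 0], "gripper": 0.008}]'

```text
clock: 6.35
position: [0.548, -0.2007, 0.1918]
eef_rot: [0.632, 0.775, 0.0, 0.003]
force: [0.7, -0.3, -1.5]
width: 0.0134
finger_force: 39.0
```

```bash
python3 - <<'E'
from h import *
s,x,R,y=pose(); print(x,y,s['width'],s['force'])
p=cam('wrist'); save(p,'w2.png')
for l in ('burr_head','burr_foot','burr'):
    print(l,[(round(r['conf'],2),tow(p,r['location']).round(4),(R.T@(tow(p,r['location'])-x)).round(4)) for r in env.tip_of(l,p)[:4]])
p=cam('side')
for l in ('burr_head','burr_foot','burr'):
    print(l,[(round(r['conf'],2),tow(p,r['location']).round(4),(R.T@(tow(p,r['location'])-x)).round(4)) for r in env.tip_of(l,p)[:4]])
u,v=pix(p,x).astype(int); print(u,v)
E
```

```text
[ 0.548  -0.2007  0.1918] 101.5499988620342 0.013428337851473739 [ 0.6945 -0.2672 -1.5471]
burr_head [(0.97, array([ 0.4415, -0.2183,  0.0568]), array([ 0.0046, -0.1085,  0.1345])), (0.86, array([ 0.5444, -0.2047,  0.2102]), array([-0.0033, -0.0043, -0.0184])), (0.62, array([ 0.6274, -0.179 ,  0.0601]), array([0.006 , 0.0815, 0.1321])), (0.62, array([ 0.4427, -0.2717,  0.0546]), array([-0.0478, -0.1181,  0.1368]))]
burr_foot [(0.85, array([ 0.4409, -0.2722,  0.0001]), array([-0.0477, -0.1202,  0.1913])), (0.69, array([ 0.6228, -0.1779, -0.002 ]), array([0.0082, 0.0769, 0.1942])), (0.62, array([ 0.5457, -0.2034,  0.1459]), array([-0.002 , -0.003 ,  0.0459])), (0.59, array([ 0.4431, -0.219 , -0.0026]), array([ 0.0039, -0.1074,  0.1939]))]
burr [(0.94, array([ 0.6228, -0.1757, -0.0012]), array([0.0103, 0.0774, 0.1934])), (0.77, array([ 0.5454, -0.199 ,  0.1488]), array([ 0.0024, -0.0024,  0.043 ])), (0.71, array([ 0.4457, -0.2751,  0.0008]), array([-0.0516, -0.1161,  0.1907])), (0.57, array([ 0.4434, -0.2168,  0.0016]), array([ 0.0061, -0.1066,  0.1896]))]
burr_head [(0.75, array([ 0.44
[... 172 characters left out ...]
  0.0596]), array([0.0108, 0.0766, 0.1326]))]
burr_foot [(0.77, array([ 0.4395, -0.2166,  0.0008]), array([ 0.007 , -0.1105,  0.1905])), (0.63, array([ 0.448 , -0.2746,  0.0022]), array([-0.0515, -0.1138,  0.1893])), (0.55, array([ 0.623 , -0.1738,  0.0034]), array([0.0122, 0.0779, 0.1888])), (0.51, array([ 0.5438, -0.2007,  0.1486]), array([ 0.001 , -0.0044,  0.0432]))]
burr [(0.81, array([ 0.4478, -0.2726,  0.0008]), array([-0.0495, -0.1135,  0.1906])), (0.79, array([ 0.6224, -0.1763,  0.0005]), array([0.0098, 0.0768, 0.1916])), (0.54, array([ 0.5492, -0.1974,  0.1451]), array([0.0032, 0.0015, 0.0467])), (0.5, array([ 0.4487, -0.2179,  0.0038]), array([ 0.0039, -0.1017,  0.1875]))]
303 284
```

View pics/w2.png

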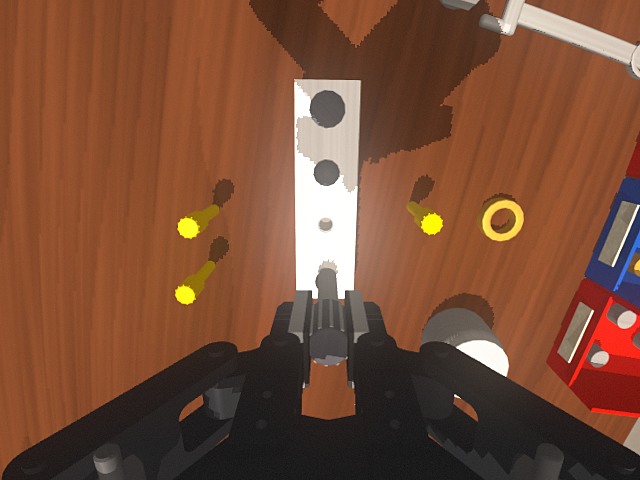

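The wrist view shows the burr held upright between the pads, with its head at (328,340) and foot near (327,265). The empty hole is at (325,225). Moving to the collet.

Emit:
drive_tool --commands '[{"translation": [0.015, 0.0012, -0.004], "dr": [0, 0, 0], "gripper": 0.008}, {"translation": [0.03, 0.0023, -0.004], "dr": [0, 0, 0], "gripper": 0.008}, {"translation": [0.03, 0.0023, -0.004], "dr": [0, 0, 0], "gripper": 0.008}, {"translation": [0.03, 0.0023, -0.004], "dr": [0, 0, 0], "gripper": 0.008}, {"translation": [0.03, 0.0023, -0.004], "dr": [0, 0, 0], "gripper": 0.008}, {"translation": [0.03, 0.0023, -0.004], "dr": [0, 0, 0], "gripper": 0.008}, {"translation": [0.03, 0.0023, -0.004], "dr": [0, 0, 0], "gripper": 0.008}, {"translation": [0.03, 0.0023, -0.004], "dr": [0, 0, 0], "gripper": 0.008}, {"translation": [0.03, 0.0023, -0.004], "dr": [0, 0, 0], "gripper": 0.008}, {"translation": [0.03, 0.0023, -0.004], "dr": [0, 0, 0], "gripper": 0.008}]'

```text
clock: 7.58
position: [0.5105, 0.0855, 0.2281]
eef_rot: [0.632, 0.775, 0.0, -0.0]
force: [0.6, -0.5, -0.5]
width: 0.0136
finger_force: 39.0
```

Emit:
drive_tool --commands '[{"translation": [0.03, 0.0023, 0], "dr": [0, 0, 0], "gripper": 0.008}, {"translation": [0.03, 0.0023, 0], "dr": [0, 0, 0], "gripper": 0.008}, {"translation": [0.03, 0.0023, 0], "dr": [0, 0, 0], "gripper": 0.008}, {"translation": [0.03, 0.0023, 0], "dr": [0, 0, 0], "gripper": 0.008}, {"translation": [0.016, 0.0023, 0], "dr": [0, 0, 0], "gripper": 0.008}, {"translation": [0, 0, 0], "dr": [0, 0, 0], "gripper": 0.008}, {"translation": [0, 0, 0], "dr": [0, 0, 0], "gripper": 0.008}, {"translation": [0, 0, 0], "dr": [0, 0, 0], "gripper": 0.008}, {"translation": [0, 0, 0], "dr": [0, 0, 0], "gripper": 0.008}, {"translation": [0, 0, 0], "dr": [0, 0, 0], "gripper": 0.008}]'

```text
clock: 8.42
position: [0.4956, 0.2181, 0.2279]
eef_rot: [0.633, 0.774, -0.0, 0.0]
force: [-0.3, 0.3, -1.8]
width: 0.0135
finger_force: 39.0
```

```bash
python3 - <<'E'
from h import *
s,x,R,y=pose(); print(x,y,R[:,2],s['width'],s['force'],s['qpos'])
p=cam('wrist'); save(p,'w3.png')
for l in ('collet_mouth','nut','handle','burr_foot','burr_head'):
    print(l,[(round(r['conf'],2),tow(p,r['location']).round(4),pix(p,tow(p,r['location'])).round(),(R.T@(tow(p,r['location'])-x)).round(4)) for r in env.tip_of(l,p)[:2]])
print('pred foot',pix(p,x+R@[0,0,.0415]),'top',pix(p,x+R@[0,0,-.0285]))
E
```

```text
[0.4956 0.2181 0.2279] 101.46278026076621 [ 0.     -0.0001 -1.    ] 0.01353458607981238 [-0.3391  0.3173 -1.8458] [ 0.1959  0.3682  1.3273 -0.0001  1.4461 -0.0041]
collet_mouth [(0.74, array([0.4948, 0.2123, 0.0809]), array([325., 234.]), array([-0.0055, -0.0019,  0.147 ]))]
nut []
handle [(0.45, array([ 0.7107,  0.3027, -0.0033]), array([548., 170.]), array([0.0402, 0.2276, 0.2312]))]
burr_foot [(0.58, array([0.4934, 0.2157, 0.1858]), array([322., 279.]), array([-0.0019, -0.0027,  0.042 ]))]
burr_head [(0.93, array([0.495 , 0.2125, 0.2441]), array([322., 344.]), array([-0.0054, -0.0018, -0.0162])), (0.61, array([ 0.7105,  0.3029, -0.0075]), array([546., 169.]), array([0.0404, 0.2274, 0.2354]))]
pred foot [327.2711 275.5779] top [326.8069 349.2796]
```

View pics/w3.png

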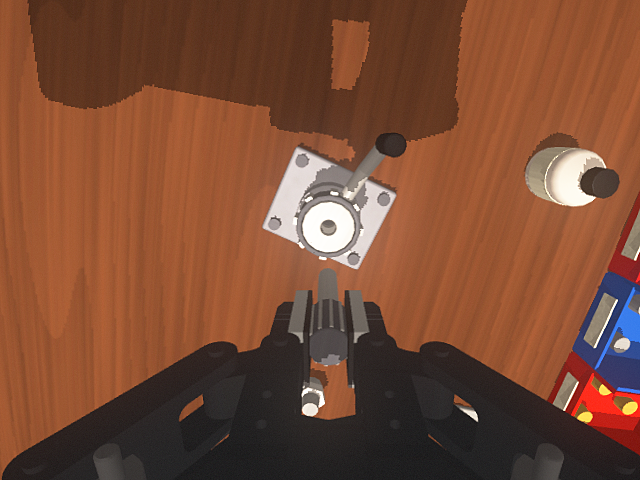

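The wrist view shows the collet mouth at (328,227), the handle's top at (391,145), the burr's foot near (327,272) and its head at (329,345). Next, a precise measurement.

```bash
python3 - <<'E'
from h import *
s,x,R,y=pose()
p=cam('wrist'); im=p['pixels'].copy()
g=cv2.cvtColor(im,cv2.COLOR_RGB2GRAY)
# ring: bright
hsv=cv2.cvtColor(im,cv2.COLOR_RGB2HSV)
roi=np.zeros_like(g); cv2.circle(roi,(328,227),29,255,-1)
m=((g>200)&(roi>0)).astype(np.uint8)
c=max(cv2.findContours(m,cv2.RETR_EXTERNAL,cv2.CHAIN_APPROX_NONE)[0],key=cv2.contourArea)
e=cv2.fitEllipse(cv2.convexHull(c)); print('ring',e, ray(p,e[0],.08))
# dark bore
print(g[227,312:346]); print(g[214:242,328])
b=((g<150)&(roi>0)).astype(np.uint8); n,l,st,ce=cv2.connectedComponentsWithStats(b); k=l[228,328]; print('bore',st[k],ce[k],ray(p,ce[k],.08))
for r in (270,275,280,285,350,355): print(r,g[r,308:348])
print('pred nut mouth',[pix(p,(.4956,.2181,.08))])
crop=im[190:380,260:400,::-1]; cv2.imwrite('pics/w4.png',cv2.resize(crop,None,fx=3.1,fy=3.1,interpolation=cv2.INTER_CUBIC))
for n in ('top','side'):
    q=cam(n); a=cv2.cvtColor(q['pixels'],cv2.COLOR_RGB2GRAY)
    for l in ('collet_mouth','nut','handle'): print(n,l,[(round(r['conf'],2),tow(q,r['location']).round(4)) for r in env.tip_of(l,q)[:1]])
E
```

```text
ring ((327.8415222167969, 227.44789123535156), (49.50365447998047, 51.66734313964844), 87.4296646118164) [0.4958 0.2183 0.08  ]
[253 253 254 254 254 255 255 241 161 137 166 156 133 118 116 116 116 113
 112 125 138 153 162 133 214 255 255 254 254 253 253 253 253 253]
[253 253 253 253 255 255 158  97  99 104 106 105 115 116 139 168 163 160
 162 165 122 107 187 255 255 254 253 253]
bore [321 221  15  15 128] [327.8438 227.1016] [0.4958 0.2186 0.08  ]
270 [113 112 114 112 111 113 111 111 113 113 114 115 117 112 109 107 109 110
 108 110 113 113 108 110 112 114 120 121 115 115 116 116 121 122 123 124
 123 126 124 125]
275 [109 111 112 111 111 110 110 111 110 111 110 105 104 103 104 106 109 108
 109 107 112 111 108 110 110 110 108 109 111 113 117 121 122 122 125 122
 119 122 124 125]
280 [111 108 107 108 104 106 108 107 109 112 109 101 102 103 104 107 107 108
 107 107 108 108 107 108 108 109 107 109 112 117 119 118 122 120 122 121
 120 123 121 119]
285 [108 106 106 106 104 112 114 112 112 111 104  98 101 100 103 106 107 104
 103 103 106 106 107 105 106 108 105 109 105 113 121 120 121 120 118 119
 122 121 117 117]
350 [40 54 81 76 75 76 77 77 74 76 74 77 76 77 81 78 76 78 75 76 76 76 77 74
 78 76 74 78 73 77 76 77 79 75 78 77 79 76 79 59]
355 [ 41  49  70  76  76  75  76  74  75  75  75  78  80  77  79  79  76  76
  74  71  93 113 113  95  69  69  69  69  71  73  75  76  77  77  78  75
  76  74  66  44]
pred nut mouth [array([327.4967, 227.6691])]
top collet_mouth [(0.67, array([0.496 , 0.2192, 0.0779]))]
top nut [(0.78, array([0.4915, 0.2196, 0.0538]))]
top handle []
side collet_mouth [(0.6, array([0.5007, 0.2184, 0.085 ]))]
side nut [(0.58, array([0.4976, 0.2117, 0.0587]))]
side handle [(0.61, array([ 0.5547, -0.2487,  0.0088]))]
```

View pics/w4.png

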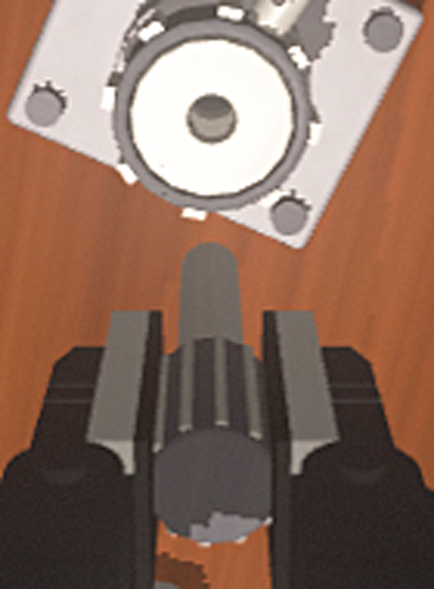

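Crop: the burr is upright (head top centre ≈ (328.7,346.8), foot ≈ (328.4,275)) and the bore centre is at (327.8,227.2). The relative correction is about -0.4 mm in tool y.

Emit:
drive_tool --commands '[{"translation": [0, -0.0004, 0.01], "dr": [0, 0, 0], "gripper": 0.008}, {"translation": [0, 0, 0.015], "dr": [0, 0, 0], "gripper": 0.008}, {"translation": [0, 0, 0.015], "dr": [0, 0, 0], "gripper": 0.008}, {"translation": [0, 0, 0.015], "dr": [0, 0, 0], "gripper": 0.008}, {"translation": [0, 0, 0.015], "dr": [0, 0, 0], "gripper": 0.008}, {"translation": [0, 0, 0.012], "dr": [0, 0, 0], "gripper": 0.008}, {"translation": [0, 0, 0.01], "dr": [0, 0, 0], "gripper": 0.008}, {"translation": [0, 0, 0.006], "dr": [0, 0, 0], "gripper": 0.008}, {"translation": [0, 0, 0.002], "dr": [0, 0, 0], "gripper": 0.008}, {"translation": [0, 0, 0], "dr": [0, 0, 0], "gripper": 0.008}]'

```text
clock: 10.0
position: [0.4951, 0.2189, 0.1277]
eef_rot: [0.632, 0.775, -0.0, -0.0]
force: [0.3, -0.9, -0.9]
width: 0.0138
finger_force: 39.0
```

Emit:
drive_tool --commands '[{"translation": [0, 0, 0.001], "dr": [0, 0, 0], "gripper": 0.008}, {"translation": [0, 0, 0.001], "dr": [0, 0, 0], "gripper": 0.008}, {"translation": [0, 0, 0.001], "dr": [0, 0, 0], "gripper": 0.008}, {"translation": [0, 0, 0.001], "dr": [0, 0, 0], "gripper": 0.008}, {"translation": [0, 0, 0.001], "dr": [0, 0, 0], "gripper": 0.008}, {"translation": [0, 0, 0.001], "dr": [0, 0, 0], "gripper": 0.008}, {"translation": [0, 0, 0.001], "dr": [0, 0, 0], "gripper": 0.008}, {"translation": [0, 0, 0.001], "dr": [0, 0, 0], "gripper": 0.008}, {"translation": [0, 0, 0.001], "dr": [0, 0, 0], "gripper": 0.008}, {"translation": [0, 0, 0.001], "dr": [0, 0, 0], "gripper": 0.008}]'

```text
clock: 10.83
position: [0.4951, 0.2189, 0.1177]
eef_rot: [0.632, 0.775, 0.0, 0.0]
force: [0.2, -0.3, -1.8]
width: 0.0138
finger_force: 39.0
```

Emit:
drive_tool --commands '[{"translation": [0, 0, 0.0015], "dr": [0, 0, 0], "gripper": 0.008}, {"translation": [0, 0, 0.0015], "dr": [0, 0, 0], "gripper": 0.008}, {"translation": [0, 0, 0.0015], "dr": [0, 0, 0], "gripper": 0.008}, {"translation": [0, 0, 0.0015], "dr": [0, 0, 0], "gripper": 0.008}, {"translation": [0, 0, 0.0015], "dr": [0, 0, 0], "gripper": 0.008}, {"translation": [0, 0, 0.0015], "dr": [0, 0, 0], "gripper": 0.008}, {"translation": [0, 0, 0.0015], "dr": [0, 0, 0], "gripper": 0.008}, {"translation": [0, 0, 0.0015], "dr": [0, 0, 0], "gripper": 0.008}, {"translation": [0, 0, 0.0015], "dr": [0, 0, 0], "gripper": 0.008}, {"translation": [0, 0, 0.0015], "dr": [0, 0, 0], "gripper": 0.008}]'

```text
clock: 11.67
position: [0.4951, 0.2189, 0.1027]
eef_rot: [0.632, 0.775, 0.0, -0.0]
force: [-1.3, 0.0, -0.1]
width: 0.0137
finger_force: 39.0
```

```bash
python3 - <<'E'
from h import *
s,x,R,y=pose(); print(x,y,s['force'],s['torque'],s['width'])
E
```

```text
[0.4951 0.2189 0.1027] 101.5413610983155 [-1.2776  0.0206 -0.0634] [-0.0546  0.0207  0.0031] 0.01365634300696765
```

Emit:
drive_tool --commands '[{"translation": [0, 0, 0.0015], "dr": [0, 0, 0], "gripper": 0.008}, {"translation": [0, 0, 0.0015], "dr": [0, 0, 0], "gripper": 0.008}, {"translation": [0, 0, 0.0015], "dr": [0, 0, 0], "gripper": 0.008}, {"translation": [0, 0, 0.0015], "dr": [0, 0, 0], "gripper": 0.008}, {"translation": [0, 0, 0.0015], "dr": [0, 0, 0], "gripper": 0.008}, {"translation": [0, 0, 0.0015], "dr": [0, 0, 0], "gripper": 0.008}, {"translation": [0, 0, 0.001], "dr": [0, 0, 0], "gripper": 0.008}, {"translation": [0, 0, 0.001], "dr": [0, 0, 0], "gripper": 0.008}, {"translation": [0, 0, 0.0005], "dr": [0, 0, 0], "gripper": 0.008}, {"translation": [0, 0, 0.0005], "dr": [0, 0, 0], "gripper": 0.008}]'

```text
clock: 12.5
position: [0.4951, 0.2189, 0.0908]
eef_rot: [0.632, 0.775, 0.0, 0.0]
force: [0.8, 1.1, -1.2]
width: 0.0141
finger_force: 39.0
```

Emit:
drive_tool --commands '[{"translation": [0, 0, 0.0003], "dr": [0, 0, 0], "gripper": 0.008}, {"translation": [0, 0, 0.0003], "dr": [0, 0, 0], "gripper": 0.008}, {"translation": [0, 0, 0.0003], "dr": [0, 0, 0], "gripper": 0.008}, {"translation": [0, 0, 0.0003], "dr": [0, 0, 0], "gripper": 0.008}, {"translation": [0, 0, 0.0003], "dr": [0, 0, 0], "gripper": 0.008}, {"translation": [0, 0, 0.0003], "dr": [0, 0, 0], "gripper": 0.008}, {"translation": [0, 0, 0.0003], "dr": [0, 0, 0], "gripper": 0.008}, {"translation": [0, 0, 0.0003], "dr": [0, 0, 0], "gripper": 0.008}, {"translation": [0, 0, 0.0003], "dr": [0, 0, 0], "gripper": 0.008}, {"translation": [0, 0, 0.0003], "dr": [0, 0, 0], "gripper": 0.008}]'

```text
clock: 13.33
position: [0.4951, 0.2189, 0.0878]
eef_rot: [0.632, 0.775, 0.0, 0.0]
force: [0.3, -0.2, -1.1]
width: 0.0136
finger_force: 39.0
```

Emit:
drive_tool --commands '[{"translation": [0, 0, 0.0002], "dr": [0, 0, 0], "gripper": 0.008}, {"translation": [0, 0, 0.0002], "dr": [0, 0, 0], "gripper": 0.008}, {"translation": [0, 0, 0.0002], "dr": [0, 0, 0], "gripper": 0.008}, {"translation": [0, 0, 0.0002], "dr": [0, 0, 0], "gripper": 0.008}, {"translation": [0, 0, 0.0002], "dr": [0, 0, 0], "gripper": 0.008}, {"translation": [0, 0, 0.0002], "dr": [0, 0, 0], "gripper": 0.008}, {"translation": [0, 0, 0.0002], "dr": [0, 0, 0], "gripper": 0.008}, {"translation": [0, 0, 0.0002], "dr": [0, 0, 0], "gripper": 0.008}, {"translation": [0, 0, 0.0002], "dr": [0, 0, 0], "gripper": 0.008}, {"translation": [0, 0, 0.0002], "dr": [0, 0, 0], "gripper": 0.008}]'

```text
clock: 14.17
position: [0.4954, 0.219, 0.0872]
eef_rot: [0.632, 0.775, 0.001, 0.001]
force: [-3.1, -0.3, 14.6]
width: 0.0136
finger_force: 40.7
```

The foot is on the seat (z as predicted, 15 N). I'll ease off and release.

Emit:
drive_tool --commands '[{"translation": [0, 0, -0.0005], "dr": [0, 0, 0], "gripper": 0.008}, {"translation": [0, 0, -0.0005], "dr": [0, 0, 0], "gripper": 0.008}, {"translation": [0, 0, 0], "dr": [0, 0, 0], "gripper": 0.016}, {"translation": [0, 0, 0], "dr": [0, 0, 0], "gripper": 0.02}, {"translation": [0, 0, 0], "dr": [0, 0, 0], "gripper": 0.028}, {"translation": [0, 0, 0], "dr": [0, 0, 0], "gripper": 0.036}, {"translation": [0, 0, 0], "dr": [0, 0, 0], "gripper": 0.036}, {"translation": [0, 0, 0], "dr": [0, 0, 0], "gripper": 0.036}, {"translation": [0, 0, 0], "dr": [0, 0, 0], "gripper": 0.036}, {"translation": [0, 0, 0], "dr": [0, 0, 0], "gripper": 0.036}]'

```text
clock: 15.0
position: [0.4951, 0.2189, 0.0868]
eef_rot: [0.632, 0.775, -0.0, -0.0]
force: [0.4, 0.7, 0.2]
width: 0.0362
finger_force: 0.0
```

Emit:
drive_tool --commands '[{"translation": [0, 0, -0.005], "dr": [0, 0, 0], "gripper": 0.036}, {"translation": [0, 0, -0.01], "dr": [0, 0, 0], "gripper": 0.036}, {"translation": [0, 0, -0.02], "dr": [0, 0, 0], "gripper": 0.036}, {"translation": [0, 0, -0.03], "dr": [0, 0, 0], "gripper": 0.036}, {"translation": [0, 0, -0.03], "dr": [0, 0, 0], "gripper": 0.036}, {"translation": [0, 0, -0.025], "dr": [0, 0, 0], "gripper": 0.036}, {"translation": [0, 0, -0.01], "dr": [0, 0, 0], "gripper": 0.036}, {"translation": [0, 0, 0], "dr": [0, 0, 0], "gripper": 0.036}, {"translation": [0, 0, 0], "dr": [0, 0, 0], "gripper": 0.036}, {"translation": [0, 0, 0], "dr": [0, 0, 0], "gripper": 0.036}]'

```text
clock: 15.83
position: [0.4946, 0.2188, 0.2161]
eef_rot: [0.632, 0.775, -0.001, -0.001]
force: [0.6, -0.6, -0.7]
width: 0.0362
finger_force: 0.0
```

```bash
python3 - <<'E'
from h import *
s,x,R,y=pose(); print(x,y,s['force'],s['qpos'])
p=cam('wrist'); save(p,'w5.png')
for l in ('handle','burr_head','nut'):
    print(l,[(round(r['conf'],2),tow(p,r['location']).round(4),pix(p,tow(p,r['location'])).round()) for r in env.tip_of(l,p)[:2]])
print('burr top pred',pix(p,(.4956,.2185,.116)))
g=cv2.cvtColor(p['pixels'],cv2.COLOR_RGB2GRAY)
r=env.outline_of('handle',p)
for o in r[:1]:
    ys,xs=np.nonzero(o['pixels']); print('handle px',o['conf'],xs.min(),xs.max(),ys.min(),ys.max(),xs.mean(),ys.mean())
for n in ('top','side'):
    q=cam(n); print(n,[(round(r['conf'],2),tow(q,r['location']).round(4)) for r in env.tip_of('handle',q)[:2]])
E
```

```text
[0.4946 0.2188 0.2161] 101.54511196518037 [ 0.5873 -0.5676 -0.6641] [ 0.1975  0.3768  1.3491  0.      1.4173 -0.004 ]
handle [(0.8, array([0.521 , 0.2928, 0.1076]), array([389., 144.]))]
burr_head [(0.7, array([0.4934, 0.2157, 0.1039]), array([325., 243.]))]
nut []
burr top pred [329.0847 244.6237]
handle px 0.83 294 412 134 265 353.6868808165716 194.62443710597418
top []
side [(0.58, array([0.5238, 0.2892, 0.1036]))]
```

View pics/w5.png

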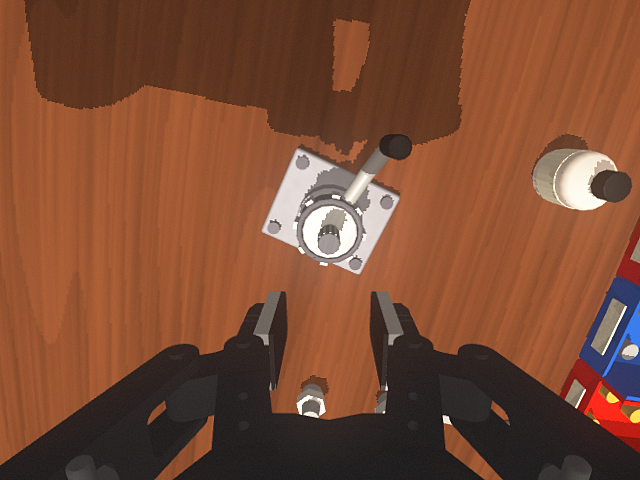

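The wrist view shows the burr standing in the collet (head at (329,238)) and the handle's top at (397,147).

```bash
python3 - <<'E'
from h import *
s,x,R,y=pose()
p=cam('wrist')
g=cv2.cvtColor(p['pixels'],cv2.COLOR_RGB2GRAY)
m=(g<45).astype(np.uint8); m[200:]=0; m[:,:360]=0; m[:,430:]=0
n,l,st,ce=cv2.connectedComponentsWithStats(m); k=1+np.argmax(st[1:,4]); print(st[k],ce[k])
H=ray(p,(397.5,146.5),.129); C=np.array([.4956,.2184,0])
v=H-C; a=np.arctan2(v[1],v[0]); print('handle',H,'r',np.hypot(v[0],v[1]),np.degrees(a), ray(p,(329,240),.116))
for aa in (a,): 
    h=C+.08*np.array([np.cos(aa),np.sin(aa),0]); print(h, pix(p,[h[0],h[1],.129]), R.T@([h[0],h[1],x[2]]-x))
E
```

```text
[379 134  32  25 255] [389.2667 143.5569]
handle [0.5238 0.2921 0.129 ] r 0.07886045373036943 69.08531147565625 [0.4955 0.2217 0.116 ]
[0.5242 0.2931 0.    ] [398.5755 144.8905] [ 0.0669  0.0434 -0.    ]
```

Emit:
drive_tool --commands '[{"translation": [0.0134, 0.0087, 0], "dr": [0, 0, 0], "gripper": 0.036}, {"translation": [0.0134, 0.0087, 0], "dr": [0, 0, 0], "gripper": 0.036}, {"translation": [0.0134, 0.0087, 0], "dr": [0, 0, 0], "gripper": 0.036}, {"translation": [0.0134, 0.0087, 0], "dr": [0, 0, 0], "gripper": 0.036}, {"translation": [0.0133, 0.0086, 0], "dr": [0, 0, 0], "gripper": 0.036}, {"translation": [0, 0, 0], "dr": [0, 0, 6.5], "gripper": 0.036}, {"translation": [0, 0, 0], "dr": [0, 0, 6.5], "gripper": 0.036}, {"translation": [0, 0, 0], "dr": [0, 0, 6.5], "gripper": 0.036}, {"translation": [0, 0, 0], "dr": [0, 0, 6.5], "gripper": 0.036}, {"translation": [0, 0, 0], "dr": [0, 0, 6.5], "gripper": 0.036}]'

```text
clock: 17.17
position: [0.5242, 0.2932, 0.2167]
eef_rot: [0.825, 0.564, -0.0, -0.0]
force: [0.1, -0.8, 0.0]
width: 0.036
finger_force: 0.0
```

Emit:
drive_tool --commands '[{"translation": [0, 0, 0.01], "dr": [0, 0, 0], "gripper": 0.036}, {"translation": [0, 0, 0.015], "dr": [0, 0, 0], "gripper": 0.036}, {"translation": [0, 0, 0.015], "dr": [0, 0, 0], "gripper": 0.036}, {"translation": [0, 0, 0.015], "dr": [0, 0, 0], "gripper": 0.036}, {"translation": [0, 0, 0.015], "dr": [0, 0, 0], "gripper": 0.036}, {"translation": [0, 0, 0.015], "dr": [0, 0, 0], "gripper": 0.036}, {"translation": [0, 0, 0.015], "dr": [0, 0, 0], "gripper": 0.036}, {"translation": [0, 0, 0.01], "dr": [0, 0, 0], "gripper": 0.036}, {"translation": [0, 0, 0.005], "dr": [0, 0, 0], "gripper": 0.036}, {"translation": [0, 0, 0], "dr": [0, 0, 0], "gripper": 0.036}]'

```text
clock: 18.0
position: [0.5238, 0.293, 0.1006]
eef_rot: [0.823, 0.567, -0.001, -0.0]
force: [-0.1, -0.0, -0.4]
width: 0.0358
finger_force: 0.0
```

Emit:
drive_tool --commands '[{"translation": [0, 0, 0], "dr": [0, 0, 0], "gripper": 0.032}, {"translation": [0, 0, 0], "dr": [0, 0, 0], "gripper": 0.028}, {"translation": [0, 0, 0], "dr": [0, 0, 0], "gripper": 0.025}, {"translation": [0, 0, 0], "dr": [0, 0, 0], "gripper": 0.022}, {"translation": [0, 0, 0], "dr": [0, 0, 0], "gripper": 0.022}, {"translation": [0, 0, 0], "dr": [0, 0, 0], "gripper": 0.022}, {"translation": [0, 0, 0], "dr": [0, 0, 0], "gripper": 0.022}, {"translation": [0, 0, 0], "dr": [0, 0, 0], "gripper": 0.022}, {"translation": [0, 0, 0], "dr": [0, 0, 0], "gripper": 0.022}, {"translation": [0, 0, 0], "dr": [0, 0, 0], "gripper": 0.022}]' --newtons 20

```text
clock: 18.83
position: [0.5242, 0.2931, 0.1018]
eef_rot: [0.824, 0.567, -0.0, -0.0]
force: [0.2, -0.3, 0.8]
width: 0.0219
finger_force: 0.0
```

```bash
cat > f.py <<'E'
from h import *
s,x,R,y=pose(); C=np.array([.4956,.2184]); v=x[:2]-C
print('t',s['clock'],x,'yaw',y,'r',np.hypot(*v),'ang',np.degrees(np.arctan2(v[1],v[0])),'w',s['width'],'F',s['force'],'Ftool',R.T@s['force'],'q6',s['qpos'][5],s['torque'])
E
python3 f.py
```

```text
t 18.8333 [0.5242 0.2931 0.1018] yaw 69.04326341941736 r 0.08002608411905597 ang 69.06671178540506 w 0.02189287769269728 F [ 0.1677 -0.3401  0.7589] Ftool [-0.2576  0.2782 -0.7589] q6 0.6787113192334339 [-0.032   0.0405  0.0358]
```

Emit:
drive_tool --commands '[{"translation": [0, 0.0021, 0], "dr": [0, 0, 1.5], "gripper": 0.022}, {"translation": [0, 0.0021, 0], "dr": [0, 0, 1.5], "gripper": 0.022}, {"translation": [0, 0.0021, 0], "dr": [0, 0, 1.5], "gripper": 0.022}, {"translation": [0, 0.0021, 0], "dr": [0, 0, 1.5], "gripper": 0.022}, {"translation": [0, 0.0021, 0], "dr": [0, 0, 1.5], "gripper": 0.022}, {"translation": [0, 0.0021, 0], "dr": [0, 0, 1.5], "gripper": 0.022}, {"translation": [0, 0.0021, 0], "dr": [0, 0, 1.5], "gripper": 0.022}, {"translation": [0, 0.0021, 0], "dr": [0, 0, 1.5], "gripper": 0.022}, {"translation": [0, 0.0021, 0], "dr": [0, 0, 1.5], "gripper": 0.022}, {"translation": [0, 0.0021, 0], "dr": [0, 0, 1.5], "gripper": 0.022}]'

```text
clock: 19.67
position: [0.5418, 0.2838, 0.1017]
eef_rot: [0.891, 0.453, -0.001, -0.001]
force: [-5.9, 2.3, 2.6]
width: 0.022
finger_force: 3.1
```

```bash
python3 f.py
```

```text
t 19.6667 [0.5418 0.2838 0.1017] yaw 53.896857139696124 r 0.0800756420896211 ang 54.78761882217262 w 0.02200051294585322 F [-5.9305  2.301   2.5549] Ftool [-1.6379 -6.1539 -2.5377] q6 0.918273811515499 [0.4109 0.9061 0.0658]
```

Emit:
drive_tool --commands '[{"translation": [0, 0.0014, 0], "dr": [0, 0, 1], "gripper": 0.022}, {"translation": [0, 0.0014, 0], "dr": [0, 0, 1], "gripper": 0.022}, {"translation": [0, 0.0014, 0], "dr": [0, 0, 1], "gripper": 0.022}, {"translation": [0, 0.0014, 0], "dr": [0, 0, 1], "gripper": 0.022}, {"translation": [0, 0.0014, 0], "dr": [0, 0, 1], "gripper": 0.022}, {"translation": [0, 0.0014, 0], "dr": [0, 0, 1], "gripper": 0.022}, {"translation": [0, 0.0014, 0], "dr": [0, 0, 1], "gripper": 0.022}, {"translation": [0, 0.0014, 0], "dr": [0, 0, 1], "gripper": 0.022}, {"translation": [0, 0.0014, 0], "dr": [0, 0, 1], "gripper": 0.022}, {"translation": [0, 0.0014, 0], "dr": [0, 0, 1], "gripper": 0.022}]'

```text
clock: 20.5
position: [0.5525, 0.2749, 0.1018]
eef_rot: [0.927, 0.374, -0.001, -0.001]
force: [-4.9, 4.0, 2.7]
width: 0.022
finger_force: 3.1
```

```bash
python3 f.py
```

```text
t 20.5 [0.5525 0.2749 0.1018] yaw 43.92680684262631 r 0.08019187940175519 ang 44.843250131931875 w 0.022045336030071274 F [-4.8863  3.9682  2.6659] Ftool [-0.7689 -6.2541 -2.6504] q6 1.0731178419841474 [0.6056 0.8413 0.0098]
```

Emit:
drive_tool --commands '[{"translation": [0, 0.0014, 0], "dr": [0, 0, 1], "gripper": 0.022}, {"translation": [0, 0.0014, 0], "dr": [0, 0, 1], "gripper": 0.022}, {"translation": [0, 0.0014, 0], "dr": [0, 0, 1], "gripper": 0.022}, {"translation": [0, 0.0014, 0], "dr": [0, 0, 1], "gripper": 0.022}, {"translation": [0, 0.0014, 0], "dr": [0, 0, 1], "gripper": 0.022}, {"translation": [0, 0.0014, 0], "dr": [0, 0, 1], "gripper": 0.022}, {"translation": [0, 0.0014, 0], "dr": [0, 0, 1], "gripper": 0.022}, {"translation": [0, 0.0014, 0], "dr": [0, 0, 1], "gripper": 0.022}, {"translation": [0, 0.0014, 0], "dr": [0, 0, 1], "gripper": 0.022}, {"translation": [0, 0.0014, 0], "dr": [0, 0, 1], "gripper": 0.022}]'

```text
clock: 21.33
position: [0.5615, 0.2643, 0.1018]
eef_rot: [0.956, 0.292, -0.001, -0.001]
force: [-4.2, 5.0, 2.1]
width: 0.0219
finger_force: 3.1
```

```bash
python3 f.py
```

```text
t 21.3333 [0.5615 0.2643 0.1018] yaw 33.92904362757982 r 0.08035243791481617 ang 34.874363545303844 w 0.02188534570517473 F [-4.1832  4.9798  2.0938] Ftool [-0.693  -6.4714 -2.0789] q6 1.2267464826949055 [ 0.7335  0.6795 -0.0304]
```

Emit:
drive_tool --commands '[{"translation": [0, 0.0014, 0], "dr": [0, 0, 1], "gripper": 0.022}, {"translation": [0, 0.0014, 0], "dr": [0, 0, 1], "gripper": 0.022}, {"translation": [0, 0.0014, 0], "dr": [0, 0, 1], "gripper": 0.022}, {"translation": [0, 0.0014, 0], "dr": [0, 0, 1], "gripper": 0.022}, {"translation": [0, 0.0014, 0], "dr": [0, 0, 1], "gripper": 0.022}, {"translation": [0, 0.0014, 0], "dr": [0, 0, 1], "gripper": 0.022}, {"translation": [0, 0.0014, 0], "dr": [0, 0, 1], "gripper": 0.022}, {"translation": [0, 0.0014, 0], "dr": [0, 0, 1], "gripper": 0.022}, {"translation": [0, 0.0014, 0], "dr": [0, 0, 1], "gripper": 0.022}, {"translation": [0, 0.0014, 0], "dr": [0, 0, 1], "gripper": 0.022}]'

```text
clock: 22.17
position: [0.5686, 0.2523, 0.1018]
eef_rot: [0.978, 0.207, -0.0, -0.001]
force: [-4.2, 5.6, 2.1]
width: 0.0223
finger_force: 3.3
```

```bash
python3 f.py
```

```text
t 22.1667 [0.5686 0.2523 0.1018] yaw 23.92942566544874 r 0.08049538321856227 ang 24.94234597135508 w 0.02228697473165924 F [-4.1708  5.6258  2.0884] Ftool [-1.5315 -6.8386 -2.0724] q6 1.3792457943541192 [ 0.8798  0.5953 -0.0457]
```

Emit:
drive_tool --commands '[{"translation": [0, 0, 0], "dr": [0, 0, 0], "gripper": 0.022}, {"translation": [0, 0, 0], "dr": [0, 0, 0], "gripper": 0.022}, {"translation": [0, 0, 0], "dr": [0, 0, 0], "gripper": 0.022}, {"translation": [0, 0, 0], "dr": [0, 0, 0], "gripper": 0.022}, {"translation": [0, 0.0014, 0], "dr": [0, 0, 1], "gripper": 0.022}, {"translation": [0, 0.0014, 0], "dr": [0, 0, 1], "gripper": 0.022}, {"translation": [0, 0.0014, 0], "dr": [0, 0, 1], "gripper": 0.022}, {"translation": [0, 0.0014, 0], "dr": [0, 0, 1], "gripper": 0.022}, {"translation": [0, 0.0014, 0], "dr": [0, 0, 1], "gripper": 0.022}, {"translation": [0, 0.0014, 0], "dr": [0, 0, 1], "gripper": 0.022}]'

```text
clock: 23.0
position: [0.5717, 0.2448, 0.1018]
eef_rot: [0.988, 0.156, -0.0, -0.001]
force: [-4.1, 7.3, 0.2]
width: 0.0221
finger_force: 3.9
```

```bash
python3 f.py
```

```text
t 23.0 [0.5717 0.2448 0.1018] yaw 17.932150172265395 r 0.08057142438608413 ang 19.151502178182966 w 0.022106891446749113 F [-4.0608  7.2644  0.2008] Ftool [-1.6269 -8.1623 -0.1786] q6 1.470402498921469 [1.158  0.5383 0.0537]
```

Emit:
drive_tool --commands '[{"translation": [0, 0, 0], "dr": [0, 0, 0], "gripper": 0.022}, {"translation": [0, 0, 0], "dr": [0, 0, 0], "gripper": 0.022}, {"translation": [0, 0, 0], "dr": [0, 0, 0], "gripper": 0.022}, {"translation": [0, 0, 0], "dr": [0, 0, 0], "gripper": 0.022}, {"translation": [0, 0, 0], "dr": [0, 0, 0], "gripper": 0.022}, {"translation": [0, 0.0014, 0], "dr": [0, 0, 1], "gripper": 0.022}, {"translation": [0, 0.0014, 0], "dr": [0, 0, 1], "gripper": 0.022}, {"translation": [0, 0.0014, 0], "dr": [0, 0, 1], "gripper": 0.022}, {"translation": [0, 0.0014, 0], "dr": [0, 0, 1], "gripper": 0.022}, {"translation": [0, 0.0014, 0], "dr": [0, 0, 1], "gripper": 0.022}]'

```text
clock: 23.83
position: [0.5737, 0.2384, 0.1018]
eef_rot: [0.994, 0.113, -0.0, -0.002]
force: [-3.9, 8.0, 1.1]
width: 0.0218
finger_force: 4.7
```

```bash
python3 f.py
```

```text
t 23.8333 [0.5737 0.2384 0.1018] yaw 12.93760994459558 r 0.08059017674965116 ang 14.402972597802568 w 0.021848569557561138 F [-3.8648  8.0115  1.0522] Ftool [-1.9733 -8.6767 -1.024 ] q6 1.546236386722964 [ 1.3947  0.4724 -0.0196]
```

Emit:
drive_tool --commands '[{"translation": [0, 0, 0], "dr": [0, 0, 0], "gripper": 0.022}, {"translation": [0, 0, 0], "dr": [0, 0, 0], "gripper": 0.022}, {"translation": [0, 0, 0], "dr": [0, 0, 0], "gripper": 0.022}, {"translation": [0, 0, 0], "dr": [0, 0, 0], "gripper": 0.022}, {"translation": [0, 0, 0], "dr": [0, 0, 0], "gripper": 0.022}, {"translation": [0, 0, 0], "dr": [0, 0, 0], "gripper": 0.022}, {"translation": [0, 0.0014, 0], "dr": [0, 0, 1], "gripper": 0.022}, {"translation": [0, 0.0014, 0], "dr": [0, 0, 1], "gripper": 0.022}, {"translation": [0, 0.0014, 0], "dr": [0, 0, 1], "gripper": 0.022}, {"translation": [0, 0.0014, 0], "dr": [0, 0, 1], "gripper": 0.022}]'

```text
clock: 24.67
position: [0.5748, 0.2333, 0.1018]
eef_rot: [0.997, 0.078, -0.0, -0.002]
force: [-2.7, 11.2, 1.6]
width: 0.0223
finger_force: 5.4
```

```bash
python3 f.py
```

```text
t 24.6667 [0.5748 0.2333 0.1018] yaw 8.941983188994646 r 0.08058575796895327 ang 10.637547307813495 w 0.022295618843522807 F [-2.6855 11.1961  1.5791] Ftool [ -0.9129 -11.4832  -1.5365] q6 1.6068824250417457 [ 1.6485  0.423  -0.0393]
```

The push is about 4.4 N above the free swing, which is snug. Letting go.

Emit:
drive_tool --commands '[{"translation": [0, -0.003, 0], "dr": [0, 0, 0], "gripper": 0.028}, {"translation": [0, -0.001, 0], "dr": [0, 0, 0], "gripper": 0.036}, {"translation": [0, 0, 0], "dr": [0, 0, 0], "gripper": 0.036}, {"translation": [0, 0, 0], "dr": [0, 0, 0], "gripper": 0.036}, {"translation": [0, 0, 0], "dr": [0, 0, 0], "gripper": 0.036}, {"translation": [0, 0, -0.01], "dr": [0, 0, 0], "gripper": 0.036}, {"translation": [0, 0, -0.025], "dr": [0, 0, 0], "gripper": 0.036}, {"translation": [0, 0, -0.03], "dr": [0, 0, 0], "gripper": 0.036}, {"translation": [0, 0, -0.03], "dr": [0, 0, 0], "gripper": 0.036}, {"translation": [0, 0, -0.015], "dr": [0, 0, 0], "gripper": 0.036}]'

```text
clock: 25.5
position: [0.5755, 0.2354, 0.2167]
eef_rot: [0.997, 0.079, 0.003, -0.0]
force: [0.7, 0.4, 0.3]
width: 0.036
finger_force: 0.0
```

Emit:
drive_tool --commands '[{"translation": [-0.03, 0, -0.01], "dr": [0, 0, 0], "gripper": 0.036}, {"translation": [-0.03, 0, -0.01], "dr": [0, 0, 0], "gripper": 0.036}, {"translation": [-0.03, 0, -0.01], "dr": [0, 0, 0], "gripper": 0.036}, {"translation": [-0.03, 0, -0.01], "dr": [0, 0, 0], "gripper": 0.036}, {"translation": [0, 0, 0], "dr": [0, 0, 0], "gripper": 0.036}, {"translation": [0, 0, 0], "dr": [0, 0, 0], "gripper": 0.036}, {"translation": [0, 0, 0], "dr": [0, 0, 0], "gripper": 0.036}, {"translation": [0, 0, 0], "dr": [0, 0, 0], "gripper": 0.036}, {"translation": [0, 0, 0], "dr": [0, 0, 0], "gripper": 0.036}, {"translation": [0, 0, 0], "dr": [0, 0, 0], "gripper": 0.036}]'

```text
clock: 26.33
position: [0.4567, 0.2164, 0.2513]
eef_rot: [0.997, 0.079, -0.0, 0.0]
force: [0.8, -0.5, 0.0]
width: 0.036
finger_force: 0.0
```

```bash
python3 f.py; python3 - <<'E'
from h import *
p=cam('wrist'); save(p,'w6.png')
for l in ('handle','burr_head'):
    print(l,[(round(r['conf'],2),tow(p,r['location']).round(4),pix(p,tow(p,r['location'])).round()) for r in env.tip_of(l,p)[:2]])
print(pix(p,(.4954,.2187,.116)),pix(p,(.4954,.2187,.080)),pix(p,(.4954,.2187,.091)))
E
```

```text
t 26.3333 [0.4567 0.2164 0.2513] yaw 9.029448381520568 r 0.03893604121246328 ang -177.09075291677348 w 0.03598089350291134 F [ 0.8383 -0.535   0.0187] Ftool [ 0.7439  0.6599 -0.0194] q6 1.6211242822619196 [ 0.0186 -0.0064  0.0211]
handle [(0.73, array([0.5729, 0.2385, 0.1064]), array([323.,  71.]))]
burr_head [(0.81, array([0.4916, 0.21  , 0.1055]), array([343., 187.]))]
[333.0297 181.8318] [332.4592 176.4167] [332.6195 177.938 ]
```

View pics/w6.png

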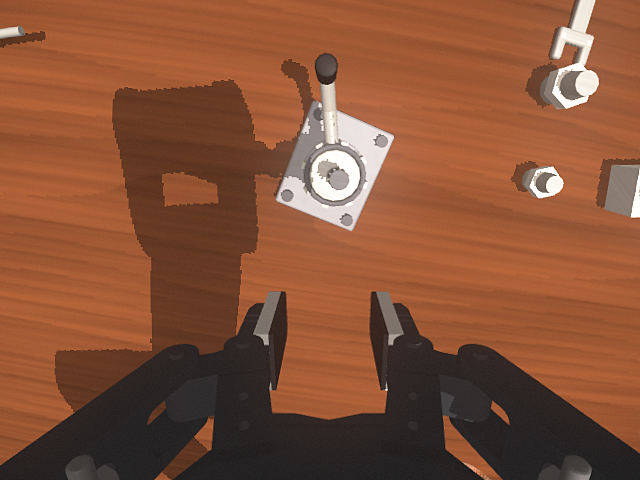

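The wrist view shows the handle now at (326,68), the burr head in the collet at (339,180) and everything else undisturbed. I'll check its tilt numerically.

```bash
python3 - <<'E'
from h import *
s,x,R,y=pose()
p=cam('wrist'); g=cv2.cvtColor(p['pixels'],cv2.COLOR_RGB2GRAY)
roi=np.zeros_like(g); cv2.circle(roi,(335,175),27,255,-1)
m=((g>200)&(roi>0)).astype(np.uint8)
c=np.vstack(cv2.findContours(m,cv2.RETR_EXTERNAL,cv2.CHAIN_APPROX_NONE)[0]); e=cv2.fitEllipse(cv2.convexHull(c)); print('ring',e); M=ray(p,e[0],.08)
print(g[165:195:1,339]); 
for r in (172,176,180,184,188): print(r,g[r,322:356])
r=env.outline_of('burr_head',p)
for o in r[:2]:
    ys,xs=np.nonzero(o['pixels']); print(o['conf'],xs.min(),xs.max(),ys.min(),ys.max(),xs.mean(),ys.mean())
print('mouth',M,'head top',ray(p,(339.5,180),.116))
for n in ('side','top'):
  q=cam(n)
  for l in ('burr_head','burr_foot','burr','collet_mouth'):
    print(n,l,[(round(r['conf'],2),tow(q,r['location']).round(4)) for r in env.tip_of(l,q) if abs(tow(q,r['location'])[1]-.218)<.03])
E
```

```text
ring ((334.73565673828125, 174.66854858398438), (49.16359329223633, 49.98674392700195), 7.354580879211426)
[253 247 177 241 183 155 172 169 171 171 167 164 165 169 163 165 165 169
 169 164 164 164 164 164 144 255 255 253 252 252]
172 [174 170 172 172 164 136 103 107 128 118 111 153 170 171 171 171 170 169
 169 170 172 169 164 157 195 249 255 255 254 254 254 254 254 255]
176 [151 238 250 157 146 117  97  83 133 168 165 165 163 165 165 162 164 164
 162 163 165 166 167 168 167 165 186 253 255 254 254 254 254 254]
180 [254 254 255 252 159 144 100 118 156 169 167 166 166 163 165 164 165 165
 163 167 165 165 167 164 165 164 144 225 255 255 254 254 254 255]
184 [251 252 253 253 254 255 255 248 114 145 164 165 164 164 162 164 163 164
 166 164 166 167 168 168 164 162 248 255 255 254 254 254 254 255]
188 [251 251 252 252 252 252 252 252 253 255 255 255 225 153 151 160 164 164
 162 154 139 151 244 255 255 255 254 253 254 254 255 255 255 252]
0.86 328 350 167 189 338.31328320802004 178.34586466165413
0.36 302 365 53 207 330.48156424581003 131.36499068901304
mouth [0.4969 0.2171 0.08  ] head top [0.4972 0.2141 0.116 ]
side burr_head [(0.61, array([0.4949, 0.2151, 0.1045]))]
side burr_foot []
side burr []
side collet_mouth [(0.7, array([0.5011, 0.2143, 0.0849]))]
top burr_head [(0.66, array([0.4971, 0.2188, 0.0997]))]
top burr_foot [(0.17, array([0.4933, 0.2173, 0.0522]))]
top burr [(0.44, array([0.4975, 0.2184, 0.051 ]))]
top collet_mouth [(0.69, array([0.4943, 0.215 , 0.0801]))]
```

The burr is home and the lean is about 2.5°, within the bore clearance. The nut is snug and the gripper is clear, so I'm handing in.

```bash
python3 -c "
from workcell import env
print(env.hand_in())"
```

```text
the job is handed in; nothing more can be done
None
```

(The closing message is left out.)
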